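# Open the padlock in its nest and hold the shackle out

### The job

Lay the tool chest's blue padlock, dial up, fully down in the pocket of the wooden nest with its shackle reaching round the small post. Then turn its dial until the white line clicks in at the white mark on the case, pull the sprung shackle out as far as it goes, and finish while still holding it open with the fingers, with the padlock still seated; do not disturb the jar, the wooden stamp or the tile.

Things in the scene. Friction and masses are not known exactly. Their poses are not given: they have to be found in the camera images.
- padlock_centre (a point): Centre of the blue padlock's case, half-way up. Loose, about 0.45 kg, on its back on the table; case 64 mm along its x, 60 mm along its y, 28 mm thick (underside 14 mm below this point; lower rim stepped in 2 mm over 3 mm). z up out of the dial; the U-shaped steel shackle sticks out on the -x side.
- dial_grip (a point): On the dial's axis, at the height to grip, 26.6 mm above padlock_centre: a grey knurled knob 32 mm across and 16 mm tall (its top 34.6 mm above padlock_centre) on a black skirt 47 mm across lying on the case (skirt top 18.6 mm above padlock_centre). The axis is the padlock's z through padlock_centre.
- dial (a joint): Dial angle, rad, positive anticlockwise from above, range -1.7 to 1.7, starts at 0.75 to 1.35. At 0, the only notch, its white line points at the white mark on the case, towards the shackle. A sprung click (resisting from 0.7, up to 0.12 N m near 0.5) must be overcome, then it draws in to 0 from 0.4; else it turns with 0.02 N m. More than 0.15 from 0 the shackle is locked (about 2 mm of play).
- shackle_bar (a point): Middle of the shackle's cross-bar: round bar 9 mm thick, level with padlock_centre, parallel to the padlock's y, 86 mm from padlock_centre towards -x when shut (54 mm beyond the case). Its legs run along x at y = -21 and +21 mm. Space inside the U: 33 mm wide, 49 mm long, of which the nest's post takes the 12 mm next to the case. Moves with the shackle.
- shackle (a joint): How far the shackle is pulled out, in m, along the padlock's -x: 0 shut, 0.016 fully out (stop). A spring pulls it back with 3 N at 0 and 6 N fully out: it snaps shut when let go. The seated padlock itself may first shift by up to 4 mm in the pocket, so fully out can need up to 20 mm of pull.
- nest_in (a point): Centre of the pocket floor of the fixed wooden nest, 4 mm above the table. The case fits along the nest's axes (padlock x along nest x), with 2 mm to spare at each end and 1.5 mm at each side; seated, padlock_centre is 14 mm above this point. Wall at the +x end 22 mm above the floor. Four corner blocks 14 mm high leave a 48 mm gap for fingers at the middle of each side.
- nest_post (a point): Middle of the top of the nest's small post at the pocket's -x end, 39 mm from nest_in and 22 mm above the pocket floor: 16 mm wide along y, 10 mm thick along x. The shackle's U goes round it from above.
- cream_jar: Bystander: white jar with a cream lid, 62 mm across, 82 mm tall, origin under its centre.
- wood_stamp: Bystander: small wooden stamp with a knob, 37x42x46 mm, origin under its centre.
- green_tile: Bystander: small half green glazed tile, 34x34x7 mm, origin under its centre.
Mind the look-alikes: they are no part of the job. Of the things shaped like the part that bears nest_in, the wooden one is meant. What is shaped like the part that bears padlock_centre but yellow is not meant.

How it is judged:
By the outcome, as a careful person would: the job done as asked, in the order asked, and still so for the second after the job is handed in, while the arm keeps its last pose, push and grip.
It also fails if it takes over 56 s, if anything falls off the work surface, if the arm or the gripper's body presses on something with over 40 N, if the wrist force passes 120 N, or if a joint passes its speed limit or range.

### The arm

A 7-joint arm with a two-finger parallel gripper is mounted at the origin on a cart in front of the work surface, level with it; the furniture and walls round the work are solid. World frame = base frame: x ahead of the robot, y to its left, z up, the work surface at z = 0. Lengths are in m, angles in rad, forces in N, time in s.
With the tool pointing down it reaches from about 0.425 to 0.95 m from the base axis. Payload 4.7 kg.
Tool frame: the origin (TCP) lies between the finger pads; the fingertips stand 25 mm ahead of it and the grasp point (between the pads) lies 6 mm ahead of it; z points along the fingers, y is the line along which they close (so a half turn about z gives the same grasp; the last joint's range is limited). The gripper opens to 85 mm and grips with 20 to 120 N. Pads are 22 mm wide; open, the fingers measure 114 mm over their backs; the gripper's body (76 mm by 85 mm) begins 54 mm behind the grasp point. The pads swing forward as they close: fully open they stand 13 mm farther back than shut.
Start: joints at [-1.159, 0.469, -0.049, 1.532, 0.024, 1.141, -0.082], TCP at [0.288, 0.611, 0.256] pointing down, gripper open.
Joint ranges: [-2.59, 2.59], [-0.33, 1.99], [-1.39, 1.29], [0.1, 2.45], [-1.04, 4.18], [0.21, 1.99], [-2.66, 2.66]. Speed limits (rad/s): [2.57, 2.57, 3.14, 3.14, 3.14, 3.14, 3.14].

### API

Orientations are given as a 3x3 rotation matrix whose columns are the frame's x, y, z axes.
In Python, from rig import * gives the robot as it stands. Calls block until the motion is done:
- movep(position, orientation): joint-space move of the TCP to a pose.
- move_l(position, attitude=None, feed=0.15, until_force=None): straight line of the TCP; attitude=None keeps the orientation; feed is the mean speed in m/s. With until_force (N) it stops when the force on the tool has changed by that much, and returns True; else False.
- move_joints(angles): joint-space move.
- command_gripper(opening, newtons=None): finger opening in m; newtons is the grip in N (None keeps the last); returns when the fingers have stopped.
- sleep(seconds).
- inverse_kinematics(position, orientation): joint angles nearest the present ones, or None.
- sense(): the state.
- camera(name): name is "scene" or "top" or "wrist"; returns (picture, depth): 384x512x3 uint8, red, green, blue; 384x512 float32, m along the optical axis (not along the pixel's ray), 0 where there is no reading.
- camera_params(name): a dict with "K" (3x3 intrinsics, pixels), "position" and "rotation" of the camera in the world; the wrist camera has in their place "tool_from_camera" (4x4, takes a point from camera to tool coordinates, whose origin is the TCP and whose axes are the flange's). Camera axes: x right, y down, z forward; pixel columns grow to the right and rows downward; lengths in m; the calibration is good to about 2 mm. A picture is of the moment at which its call begins: read the wrist's pose just before it. camera_params takes no time and is no camera call.
A pose or a line that the arm cannot do raises Unreachable and nothing moves.
- finish_job(): hands the job in; it is judged then, once.
The state is a dict: "time_s": time; "joint_pos": joint angles; "qd": joint speeds; "joint_efforts": joint torques, N m; "position": TCP position; "tcp_rot": TCP orientation; "wrist_force": force on the tool from outside, world axes, zero at the start; "ft_torque": the same for the moment, N m; "finger_gap": finger opening in m; "gripper_force": force on a finger pad.
Only numpy, scipy, OpenCV 4.12 (cv2) and the standard library are available. Lean on these libraries where they do the work, as an engineer would, in place of code of your own. Each camera call takes 0.05 s, during which the arm holds its last target. There are 200 camera calls.

## Working session

There is one attempt and no reset: what is moved stays moved. The work goes in short steps, each a Python script; the robot and the scene stay as the last script left them, time stands still between calls to the robot, and variables do not carry over. Pictures are saved under pics/ and viewed, at most 10 in all, crops included, and the job is handed in when it is done.

```bash
mkdir -p pics; ls; python3 - <<'E'
from rig import *
import cv2,numpy as np
ims=[]
for n in("top","scene"):
    p,d=camera(n); np.savez(f'{n}0.npz',p=p,d=d); c=camera_params(n); print(n,c)
    cv2.imwrite(f'pics/{n}0.png',cv2.resize(p[:,:,::-1],(800,600),interpolation=cv2.INTER_CUBIC))
print(camera_params("wrist")); print(sense())
E
```

```text
pics
top {'K': array([[385.021207  ,   0.        , 256.72480308],
       [  0.        , 385.021207  , 197.40655667],
       [  0.        ,   0.        ,   1.        ]]), 'position': array([0.4729376 , 0.07287852, 1.08634441]), 'rotation': array([[-0.01294702, -0.99577831,  0.09087316],
       [-0.99983266,  0.01171775, -0.01404778],
       [ 0.01292365, -0.09103983, -0.99576339]])}
scene {'K': array([[400.11688185,   0.        , 256.71987056],
       [  0.        , 400.11688185, 193.25520071],
       [  0.        ,   0.        ,   1.        ]]), 'position': array([-0.17860104, -0.56839139,  0.82539353]), 'rotation': array([[ 0.64891297, -0.46243866,  0.60420398],
       [-0.76075674, -0.40759129,  0.50509258],
       [ 0.01269395, -0.78741338, -0.6162946 ]])}
{'K': array([[302.67640109,   0.        , 251.59780507],
       [  0.        , 302.67640109, 194.31967912],
       [  0.        ,   0.        ,   1.        ]]), 'tool_from_camera': array([[-4.75836440e-04, -9.49876678e-01, -3.12624488e-01,
         8.06357103e-02],
       [ 9.99999568e-01, -7.01589941e-04,  6.09637745e-04,
     
[... 318 characters left out ...]
8228072]), 'qd': array([-0.00144533,  0.00045377, -0.00146178, -0.00447242,  0.00027174,
        0.00094962,  0.00066304]), 'joint_efforts': array([ 2.58193531e-04, -5.11514461e+01, -4.72886825e-02, -2.38393039e+01,
        1.07326629e-02,  4.35083726e-03, -1.95842915e-06]), 'position': array([0.28779035, 0.61004639, 0.25533636]), 'tcp_rot': array([[-9.04411853e-01,  4.26659893e-01, -7.31966175e-04],
       [ 4.26660519e-01,  9.04410354e-01, -1.64704402e-03],
       [-4.07298395e-05, -1.80190720e-03, -9.99998376e-01]]), 'wrist_force': array([0.0034909 , 0.74119586, 0.3114809 ]), 'ft_torque': array([0.01056585, 0.00010378, 0.01801952]), 'gripper_force': 0.0, 'finger_gap': 0.08544613156436824}
```

View pics/top0.png

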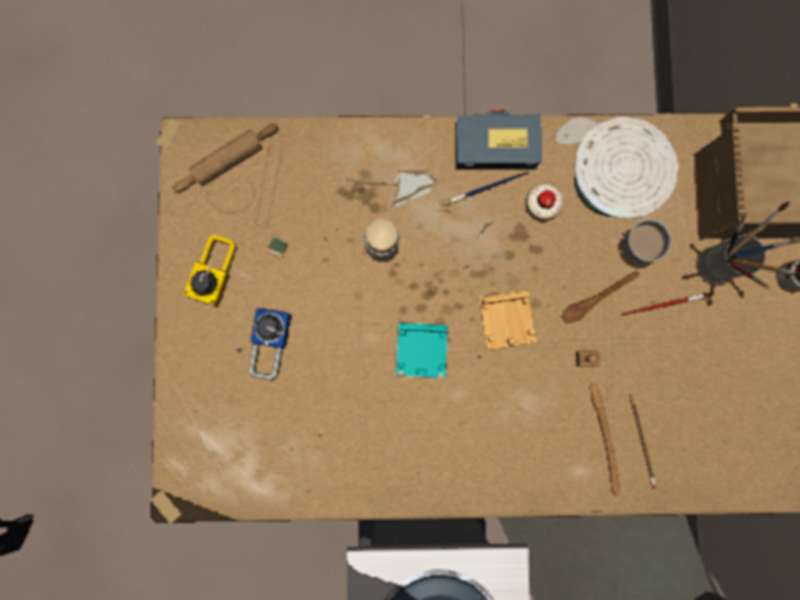

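View pics/scene0.png

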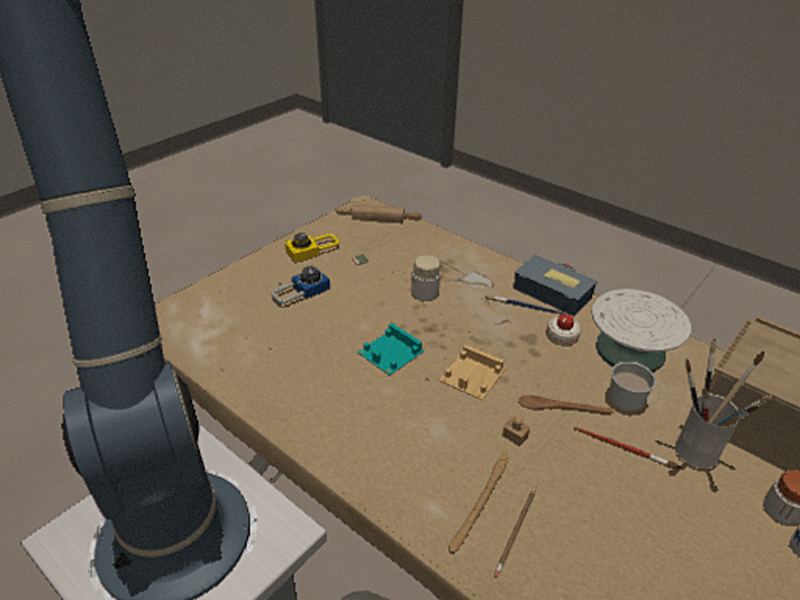

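The top view shows the blue padlock at about (270,327) of 800x600 with its shackle towards the robot. The wooden nest is at (508,320) with its +x wall away from the robot. The teal nest and the yellow lock are decoys, the jar is at (381,240), the stamp at (588,358) and the tile at (278,246).

```bash
cat > h.py <<'E'
from rig import *
import cv2,numpy as np
def pose(name):
    c=camera_params(name)
    if name=="wrist":
        s=sense(); T=c["tool_from_camera"]; R=s["tcp_rot"]
        return c["K"],R@T[:3,:3],s["position"]+R@T[:3,3]
    return c["K"],c["rotation"],c["position"]
def shot(name):
    K,R,p=pose(name); im,d=camera(name); return im,d,K,R,p
def ray(uv,z,K,R,p):
    uv=np.atleast_2d(uv).astype(float)
    v=np.c_[uv,np.ones(len(uv))]@np.linalg.inv(K).T@R.T
    return p+v*((z-p[2])/v[:,2])[:,None]
def tool(yaw):   # pointing down, tool y along yaw+90deg => tool x along yaw, flipped z
    c,s=np.cos(yaw),np.sin(yaw)
    return np.array([[c,s,0],[s,-c,0],[0,0,-1.]])
E
python3 - <<'E'
from h import *
K,R,p=pose("top"); z=np.load('top0.npz'); im,d=z['p'],z['d']
h=cv2.cvtColor(im,cv2.COLOR_RGB2HSV)
for n,uv in dict(lock=(271,327),nest=(508,320),jar=(381,230),stamp=(588,358),tile=(278,246)).items():
    u,v=int(uv[0]*.64),int(uv[1]*.64); print(n,h[v,u],d[v,u],ray((u,v),.02,K,R,p)[0].round(3))
for n,m,zz in(("lock",cv2.inRange(h,(105,120,40),(125,255,255)),.028),("nest",cv2.inRange(h,(12,110,190),(25,255,255)),.004)):
    k,l,st,ce=cv2.connectedComponentsWithStats(m); i=1+np.argmax(st[1:,4]); ys,xs=np.nonzero(l==i)
    r=cv2.minAreaRect(ray(np.c_[xs,ys],zz,K,R,p)[:,:2].astype(np.float32)); print(n,st[i],r)
for yaw in(0,np.pi): print(yaw,inverse_kinematics([.5,.36,.2],tool(yaw)),inverse_kinematics([.5,-.1,.2],tool(yaw)))
E
```

```text
lock [  8  17 121] 1.0374849 [0.541 0.29  0.02 ]
nest [ 17 147 218] 1.0917289 [ 0.55  -0.132  0.02 ]
jar [ 19  81 220] 1.0205057 [0.713 0.095 0.02 ]
stamp [ 14 148  93] 1.0473264 [ 0.478 -0.272  0.02 ]
tile [50 75 95] 1.0983708 [0.687 0.28  0.02 ]
lock [164 198  21  24 124] ((0.5386165976524353, 0.28809425234794617), (0.05677757412195206, 0.06051525101065636), 82.13037109375)
nest [308 191  36  32 858] ((0.5429931282997131, -0.1350165456533432), (0.0803820788860321, 0.09117814153432846), 8.157875061035156)
0 [-1.1166621   0.47041786  0.58256449  1.76733639 -0.30205629  0.99407918
 -1.98815179] [-0.60388001  0.35501056  0.90279821  2.01980958 -0.3484304   0.92607501
 -1.08846984]
3.141592653589793 [-0.64377598  0.42626605 -0.06511595  1.73860699  0.0324504   0.97776185
  0.84957665] [-0.28600186  0.27731747  0.48305544  2.00535285 -0.16360461  0.89587009
  1.85478976]
```

```bash
python3 - <<'E'
from h import *
O=[]
for n,q in(("nest",[.545,-.13,.17]),("lock",[.53,.286,.17])):
    movep(q,tool(np.pi)); sleep(.2); im,d,K,R,p=shot("wrist"); np.savez(f'w_{n}.npz',im=im,d=d,K=K,R=R,p=p); O.append(im)
    print(n,sense()['time_s'],sense()['position'])
a=np.hstack([o[:,56:456] for o in O]); cv2.imwrite('pics/w1.png',a[:,:,::-1])
E
```

```text
nest 3.125 [ 0.54515671 -0.12961996  0.1700047 ]
lock 4.9167 [0.53048534 0.28493512 0.17008391]
```

View pics/w1.png

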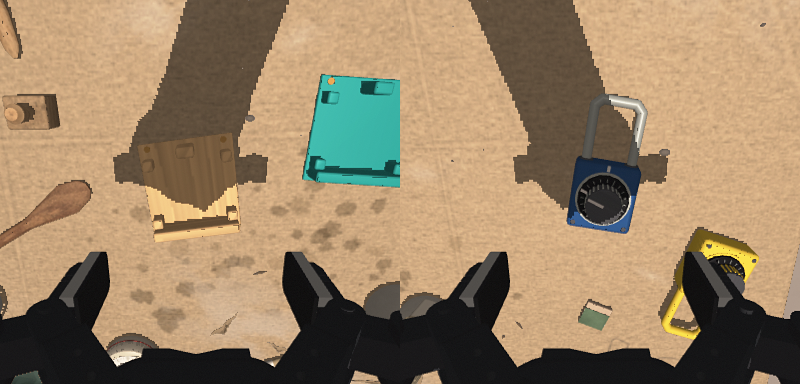

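Left half: the wooden nest with its post at about (185,150) and its wall at the bottom, about (196,235). Right half: the padlock with its dial at (602,200), the white line pointing left (roughly +1.2 rad) and the mark at (607,165). I'll get both frames from the depth points.

```bash
python3 - <<'E'
from h import *
def cloud(n):
    z=np.load(f'w_{n}.npz'); im,d,K,R,p=[z[k] for k in('im','d','K','R','p')]
    v,u=np.indices(d.shape); P=(np.stack([u*1.,v,np.ones_like(d)],-1)@np.linalg.inv(K).T*d[...,None])@R.T+p
    return im,cv2.cvtColor(im,cv2.COLOR_RGB2HSV),P
def rect(P): return cv2.minAreaRect(P[:,:2].astype(np.float32))
im,h,P=cloud("lock")
tab=P[20:40,100:200,2]; print("table z",np.median(tab),tab.std())
near=np.hypot(P[...,0]-.538,P[...,1]-.286)<.15
blue=cv2.inRange(h,(105,120,30),(125,255,255))>0
m=blue&near&(P[...,2]>.022); print("case",m.sum(),np.median(P[m][:,2]),rect(P[m]))
m=near&(P[...,2]>.04)&(P[...,2]<.07)&(np.hypot(P[...,0]-.538,P[...,1]-.286)<.06); print("dial",m.sum(),np.median(P[m][:,2]),cv2.minEnclosingCircle(P[m][:,:2].astype(np.float32)))
m=near&(h[...,1]<60)&(P[...,2]>.008)&(P[...,2]<.022)&(P[...,0]<.508); print("shackle",m.sum(),np.median(P[m][:,2]),rect(P[m]))
im,h,P=cloud("nest")
near=np.hypot(P[...,0]-.543,P[...,1]+.135)<.09
for a,b in((.0025,.008),(.012,.0215),(.0215,.03)):
    m=(near&(P[...,2]>a)&(P[...,2]<b)).astype(np.uint8)
    k,l,st,ce=cv2.connectedComponentsWithStats(m)
    for i in range(1,k):
        if st[i,4]>12: q=P[l==i]; print(a,st[i,4],np.median(q[:,2]).round(4),q.mean(0).round(4),np.round(rect(q)[1],4),round(rect(q)[2],1),np.round(rect(q)[0],4))
E
```

```text
table z 0.0011183041865582277 0.02027361874091277
case 1712 0.028366158323759855 ((0.511898934841156, 0.2964954078197479), (0.05875764414668083, 0.11772046238183975), 79.86959075927734)
dial 1145 0.049222849418274844 ((0.5404220223426819, 0.29145875573158264), 0.016844093799591064)
shackle 1628 0.018458490305656328 ((0.48168280720710754, 0.2994973361492157), (0.055339451879262924, 0.06207656115293503), 80.02342224121094)
0.0025 53 0.0039 [ 0.485  -0.0797  0.0039] [0.0054 0.0081] 0.8 [ 0.485  -0.0796]
0.0025 6921 0.0047 [ 0.5439 -0.134   0.0048] [0.096  0.0917] 7.6 [ 0.5508 -0.134 ]
0.012 30 0.0164 [ 0.5079 -0.1384  0.0166] [0.0152 0.0025] 88.1 [ 0.5081 -0.1388]
0.012 125 0.0183 [ 0.5169 -0.1017  0.018 ] [0.0096 0.0098] 1.6 [ 0.5173 -0.1018]
0.012 131 0.0183 [ 0.5267 -0.1733  0.0177] [0.0103 0.0099] 8.9 [ 0.5272 -0.1736]
0.012 519 0.018 [ 0.5823 -0.1296  0.0173] [0.0112 0.0826] 7.7 [ 0.5801 -0.1296]
0.0215 212 0.0263 [ 0.5121 -0.1389  0.0262] [0.0102 0.016 ] 9.3 [ 0.5127 -0.1389]
0.0215 950 0.0264 [ 0.5886 -0.1283  0.0261] [0.0106 0.0827] 7.7 [ 0.5896 -0.1286]
```

```bash
python3 - <<'E'
from h import *
z=np.load('w_lock.npz'); im,d,K,R,p=[z[k] for k in('im','d','K','R','p')]
h=cv2.cvtColor(im,cv2.COLOR_RGB2HSV); v,u=np.indices(d.shape); P=(np.stack([u*1.,v,np.ones_like(d)],-1)@np.linalg.inv(K).T*d[...,None])@R.T+p
c0=np.array([.5404,.2915]); y0=-.175; A=np.array([[np.cos(y0),np.sin(y0)],[-np.sin(y0),np.cos(y0)]])
L=(P[...,:2]-c0)@A.T; m=(cv2.inRange(h,(105,120,30),(125,255,255))>0)&(abs(P[...,2]-.0284)<.003)&(abs(L[...,0])<.042)&(abs(L[...,1])<.045)
Q=L[m]; r=cv2.minAreaRect(Q.astype(np.float32)); print("case in lock frame",r, np.percentile(Q,[.5,99.5],axis=0))
c=c0+np.array(r[0])@A; yaw=y0+np.deg2rad(r[2] if r[2]<45 else r[2]-90); print(c,yaw)
ok=np.hypot(*r[0])<.006 and abs(yaw-y0)<.06 and all(abs(np.sort(r[1])-[.06,.064])<.005)
if ok:
    T=tool(np.pi+yaw); movep([*c,.10],T)
    t=move_l([*c,.012],feed=.06,until_force=4); s=sense(); print("touch",t,s['position'],s['wrist_force'],s['time_s'])
E
```

```text
case in lock frame ((-0.0010550059378147125, -7.965415716171265e-05), (0.05875233933329582, 0.06195987015962601), 89.94630432128906) [[-0.03170686 -0.02924789]
 [ 0.02955127  0.02913728]]
[0.53934724 0.29160525] -0.17593716638759888
touch False [0.53963688 0.29175108 0.01239047] [ 0.92195928  0.31574968 -0.7404138 ] 6.9167
```

```bash
python3 - <<'E'
from h import *
s=sense(); p=s['position'].copy(); p[2]=.0235; move_l(p,feed=.1)
command_gripper(.05,50); s=sense(); print(s['finger_gap'],s['gripper_force'],s['wrist_force'],s['position'])
p[2]=.14; move_l(p,feed=.2); sleep(.1); s=sense(); print(s['finger_gap'],s['gripper_force'],s['wrist_force'],s['position'],s['time_s'])
im,d,K,R,pp=shot("wrist"); np.savez('w_held.npz',im=im,d=d,K=K,R=R,p=pp); cv2.imwrite('pics/held.png',im[:,:,::-1])
E
```

```text
0.05934574325383614 56.98187828063965 [-0.96883284 -0.22596942  2.97863352] [0.53966876 0.29164394 0.02368781]
0.05911500199400418 55.99606096744537 [-0.35059448 -0.77454919 -5.47034144] [0.53817303 0.29121847 0.13781807] 8.375
```

View pics/held.png

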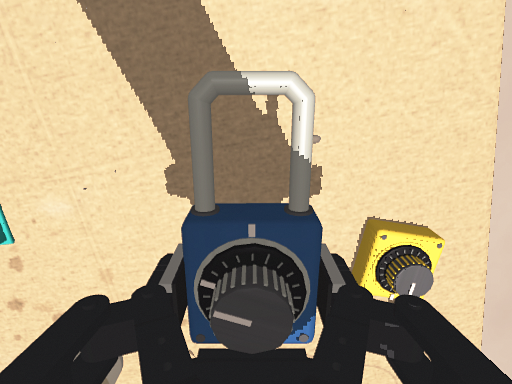

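The padlock is held squarely with the shackle up and its bar at about (250,82). The dial line points left, (250,323) to (213,315), so roughly +1.3 rad. Next I measure the lock in the tool frame.

```bash
python3 - <<'E'
from h import *
z=np.load('w_held.npz'); im,d=z['im'],z['d']; c=camera_params('wrist'); K,T=c['K'],c['tool_from_camera']
h=cv2.cvtColor(im,cv2.COLOR_RGB2HSV); v,u=np.indices(d.shape); P=(np.stack([u*1.,v,np.ones_like(d)],-1)@np.linalg.inv(K).T*d[...,None])@T[:3,:3].T+T[:3,3]
near=(abs(P[...,1])<.06)&(P[...,2]<.045)&(u>150)&(u<350)
m=(cv2.inRange(h,(105,120,30),(125,255,255))>0)&near&(P[...,0]<.05); Q=P[m]
print("top z pct",np.percentile(Q[:,2],[5,25,50,75]))
zt=np.median(Q[:,2]); Q=Q[abs(Q[:,2]-zt)<.003]; print("case x,y",np.percentile(Q,[.3,99.7],axis=0))
e=[]
for a in np.arange(-.024,.025,.004):
    q=Q[abs(Q[:,1]-a)<.002]
    if len(q): e.append((a,q[:,0].max()))
e=np.array(e); print("edge",e[:,1].round(4),np.polyfit(*e.T,1))
m=near&(h[...,1]<90)&(P[...,0]>.05)&(P[...,2]>zt+.002); Q=P[m]; r=cv2.minAreaRect(Q[:,:2].astype(np.float32)); print("shackle",np.median(Q[:,2]),r,Q.min(0),Q.max(0))
m=near&(P[...,2]<zt-.016)&(P[...,2]>zt-.025)&(np.hypot(P[...,0],P[...,1])<.03); Q=P[m]; print("knob top",np.median(Q[:,2]),cv2.minEnclosingCircle(Q[:,:2].astype(np.float32)))
E
```

```text
top z pct [-0.00565193 -0.00500479 -0.00440381 -0.00277177]
case x,y [[-0.03033113 -0.02871865 -0.00641721]
 [ 0.03132838  0.02972378 -0.00147113]]
edge [0.0313 0.0313 0.0314 0.0315 0.0312 0.0316 0.031  0.0316 0.0315 0.0314
 0.0315 0.0315 0.0315] [0.00375128 0.03141122]
shackle 0.005308984830817189 ((0.06967105716466904, 0.0003677625209093094), (0.0393044538795948, 0.051171816885471344), 0.039711449295282364) [ 0.05000494 -0.02521442  0.0023597 ] [0.08931581 0.02595183 0.01104673]
knob top -0.025465609464578834 ((-0.0006042554741725326, 0.000315218698233366), 0.016952667385339737)
```

```bash
cat >> h.py <<'E'
N=np.array([.5510,-.1338]); NY=.1335
def nest(x,y): c,s=np.cos(NY),np.sin(NY); return N+np.array([c*x-s*y,s*x+c*y])
E
python3 - <<'E'
from h import *
T=tool(np.pi+NY); tgt=N-T[:2,:2]@[-.0008,.0003]
movep([*tgt,.14],T); move_l([*tgt,.065],feed=.12); sleep(.15)
s=sense(); e=tgt-s['position'][:2]; print("err",e,s['position'][2],s['time_s'],s['tcp_rot'][:,1]@T[:,1])
cmd=tgt+e; move_l([*cmd,.065],feed=.05); s=sense(); print(s['position'][:2]-tgt)
t=move_l([*cmd,.024],feed=.04,until_force=7); s=sense(); print(t,s['position'],s['position'][:2]-tgt,s['wrist_force'],s['ft_torque'],s['time_s'])
E
```

```text
err [-0.00076294  0.00013846] 0.06597967720029585 10.9167 0.9999998611286395
[-0.00069048  0.0001544 ]
True [ 0.54916466 -0.1339792   0.02765558] [-0.00108239  0.00022462] [-1.70987674  0.46688561  4.67369582] [-0.08936051  0.15711588 -0.05613383] 12.0333
```

```bash
python3 - <<'E'
from h import *
command_gripper(.075); s=sense(); p=s['position'].copy(); print(p)
p[2]=.135; move_l(p,feed=.2); sleep(.1)
im,d,K,R,pp=shot("wrist"); np.savez('w_seat.npz',im=im,d=d,K=K,R=R,p=pp); cv2.imwrite('pics/seat.png',im[:,:,::-1]); print(sense()['time_s'],sense()['position'])
h=cv2.cvtColor(im,cv2.COLOR_RGB2HSV); v,u=np.indices(d.shape); P=(np.stack([u*1.,v,np.ones_like(d)],-1)@np.linalg.inv(K).T*d[...,None])@R.T+pp
c,s_=np.cos(NY),np.sin(NY); L=(P[...,:2]-N)@np.array([[c,-s_],[s_,c]])
b=cv2.inRange(h,(105,120,30),(125,255,255))>0
m=b&(abs(L[...,0])<.035)&(abs(L[...,1])<.035)&(P[...,2]>.02); z0=np.median(P[m][:,2])
m&=abs(P[...,2]-z0)<.003; print("case top",z0,cv2.minAreaRect(L[m].astype(np.float32)),np.percentile(L[m],[.5,99.5],axis=0))
for i,j in((-.025,-.026),(-.025,.026),(.028,-.027),(.028,.027)):
    k=m&(np.hypot(L[...,0]-i,L[...,1]-j)<.005); print(i,j,k.sum(),np.median(P[k][:,2]) if k.any() else None)
m=(np.hypot(L[...,0],L[...,1])<.03)&(P[...,2]>.047)&(P[...,2]<.06); print("knob",np.median(P[m][:,2]),cv2.minEnclosingCircle(L[m].astype(np.float32)))
m=(L[...,0]<-.06)&(L[...,0]>-.1)&(abs(L[...,1])<.035)&(P[...,2]>.012)&(P[...,2]<.03); print("bar",np.percentile(P[m][:,2],[50,90]),cv2.minAreaRect(L[m].astype(np.float32)),L[m].min(0),L[m].max(0))
E
```

```text
[ 0.54783364 -0.133497    0.02642242]
13.1833 [ 0.54678815 -0.1331918   0.13338715]
case top 0.032326857628163896 ((-0.0014766678214073181, 0.0005890186876058578), (0.06286781281232834, 0.059232354164123535), 0.5363818407058716) [[-0.03235259 -0.02830585]
 [ 0.0293885   0.02991828]]
-0.025 -0.026 102 0.03241296871434403
-0.025 0.026 122 0.03248000165539387
0.028 -0.027 27 0.03200123680727024
0.028 0.027 35 0.03189158563012523
knob 0.05317928154164994 ((-0.0007521454244852066, 0.000578626524657011), 0.016940006986260414)
bar [0.02240736 0.02351846] ((-0.07536806911230087, 0.00041933171451091766), (0.030648523941636086, 0.05066632479429245), 0.011861794628202915) [-0.09069259 -0.02491426] [-0.06003859  0.02575551]
```

View pics/seat.png

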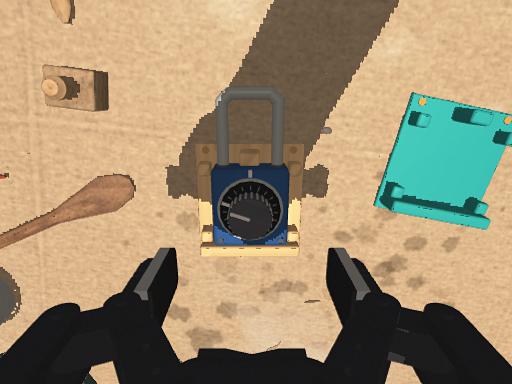

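The padlock is seated flat: case top at z=0.032 as expected, and the shackle is round the post. Next step is the dial angle and the turn.

```bash
python3 - <<'E'
from h import *
z=np.load('w_seat.npz'); im,d,K,R,pp=[z[k] for k in('im','d','K','R','p')]
h=cv2.cvtColor(im,cv2.COLOR_RGB2HSV); v,u=np.indices(d.shape)
W=ray(np.c_[u.ravel(),v.ravel()],.0526,K,R,pp)[:,:2]; c,s_=np.cos(NY),np.sin(NY)
L=((W-N)@np.array([[c,-s_],[s_,c]])-[-.0007,.0006]).reshape(*d.shape,2)
r=np.hypot(L[...,0],L[...,1]); m=(r<.0145)&(r>.003)
m&=h[...,2]>np.median(h[...,2][m])+40
Q=L[m]; th=np.arctan2(-Q[:,1].mean(),-Q[:,0].mean()); print(m.sum(),"dial",th,Q.mean(0))
if not .7<th<1.4: raise SystemExit
cen=nest(-.0007,.0006); y1=NY+np.pi/2; T=tool(y1+th)
command_gripper(.042,40)
movep([*cen,.10],T); sleep(.1); e=cen-sense()['position'][:2]; print("err",e)
cmd=cen+e; move_l([*cmd,.075],feed=.1)
t=move_l([*cmd,.050],feed=.03,until_force=4); p=sense()['position']; print(t,p,p[:2]-cen,sense()['time_s'])
np.save('dial.npy',[th,*cmd,p[2]])
E
```

```text
56 dial 1.2825449095273025 [-0.00245763 -0.00828853]
err [-0.00060773  0.00025435]
True [ 0.54980122 -0.13306461  0.05946089] [-0.00042514  0.0002339 ] 14.9917
```

```bash
python3 - <<'E'
from h import *
th,x,y,zt=np.load('dial.npy'); y1=NY+np.pi/2; z=zt+.0025
move_l([x,y,z],feed=.05); command_gripper(.02,40); s=sense(); print(s['finger_gap'],s['gripper_force'],s['wrist_force'],s['position'],s['time_s'])
for k in np.linspace(1,0,6)[1:]:
    movep([x,y,z],tool(y1+th*k)); s=sense(); print(k,s['ft_torque'][2].round(3),s['wrist_force'].round(1))
sleep(.1); s=sense(); print(s['finger_gap'],s['position'],s['joint_pos'][6],s['time_s'])
command_gripper(.05); p=s['position']; move_l([x,y,.11],feed=.2)
# look from behind with same yaw
q=nest(-.03,-.0); move_l([*q,.135],feed=.2); sleep(.1)
im,d,K,R,pp=shot("wrist"); np.savez('w_dial.npz',im=im,d=d,K=K,R=R,p=pp); cv2.imwrite('pics/dial.png',im[:,:,::-1]); print(sense()['time_s'])
v,u=np.indices(d.shape); P=(np.stack([u*1.,v,np.ones_like(d)],-1)@np.linalg.inv(K).T*d[...,None])@R.T+pp
c,s_=np.cos(NY),np.sin(NY); L=(P[...,:2]-N)@np.array([[c,-s_],[s_,c]])
m=(L[...,0]<-.055)&(L[...,0]>-.1)&(abs(L[...,1])<.035)&(P[...,2]>.012)&(P[...,2]<.03); print("bar",np.percentile(P[m][:,2],[50,90]),L[m].min(0),L[m].max(0))
m=(abs(L[...,0])<.045)&(abs(L[...,1])<.035)&(abs(P[...,2]-.032)<.002); print("case",np.percentile(L[m],[.5,99.5],axis=0),np.median(P[m][:,2]))
m=(np.hypot(L[...,0],L[...,1])<.03)&(P[...,2]>.047)&(P[...,2]<.06); print("knob",np.median(P[m][:,2]),cv2.minEnclosingCircle(L[m].astype(np.float32)))
E
```

```text
0.030262301025915626 39.57043468952179 [-1.11734766 -0.52882301  3.25272536] [ 0.5494329  -0.13322885  0.06194584] 15.4917
0.8 -0.004 [-1.9  0.   3. ]
0.6 -0.031 [-0.4  0.7  2.6]
0.3999999999999999 0.012 [ 0.5 -1.2  1.1]
0.19999999999999996 0.02 [ 0.8 -1.4  1.9]
0.0 0.008 [ 2.3 -0.5  0.7]
0.030402742571022708 [ 0.55010518 -0.13311831  0.06202932] 0.9428779116290613 17.1333
18.3417
bar [0.02227909 0.02345138] [-0.09120193 -0.02218152] [-0.05505877  0.02942661]
case [[-0.0327131  -0.0290144 ]
 [ 0.03052886  0.03018817]] 0.03245523671795823
knob 0.05309494082348541 ((-0.0008905672584660351, 0.0003930196107830852), 0.0167983490973711)
```

View pics/dial.png

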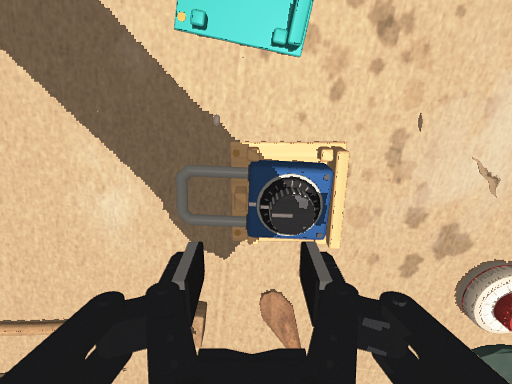

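The dial line now points at the case mark: line (270–292,215), tick (264,207), mark (252,205). The padlock is still seated and slightly yawed within its play. Now for the shackle.

```bash
python3 - <<'E'
from h import *
T=tool(NY+np.pi/2); b=nest(-.0868,.0028)
command_gripper(.032,40)
move_l([*b,.10],T,feed=.2); sleep(.1); e=b-sense()['position'][:2]; cmd=b+e; print("err",e,sense()['position'][2])
t=move_l([*cmd,.031],feed=.06,until_force=5); s=sense(); print("down",t,s['position'],s['position'][:2]-b,s['wrist_force'],s['time_s'])
E
```

```text
err [-0.00202461  0.00019026] 0.10078606748155747
down False [ 0.46284428 -0.14247884  0.03129118] [-1.75536852e-03  9.94837092e-05] [ 0.99998189 -0.41284739 -0.49579806] 20.5417
```

```bash
python3 - <<'E'
from h import *
command_gripper(0.0,40); s=sense(); p0=s['position'].copy(); print(s['finger_gap'],s['gripper_force'],p0,s['wrist_force'])
ax=np.array([np.cos(NY),np.sin(NY),0]); b=np.array([*nest(-.0868,.0028),.031])
t=move_l(b-.026*ax,feed=.02,until_force=20); sleep(.2); s=sense()
print(t,(s['position']-p0)@ax,(s['position']-b)@ax,s['position'][2],s['wrist_force']@ax,s['wrist_force'],s['finger_gap'],s['time_s'])
im,d,K,R,pp=shot("wrist"); cv2.imwrite('pics/pull.png',im[:,:,::-1]); np.savez('w_pull.npz',im=im,d=d,K=K,R=R,p=pp)
v,u=np.indices(d.shape); P=(np.stack([u*1.,v,np.ones_like(d)],-1)@np.linalg.inv(K).T*d[...,None])@R.T+pp
c,s_=np.cos(NY),np.sin(NY); L=(P[...,:2]-N)@np.array([[c,-s_],[s_,c]])
m=(abs(L[...,0])<.045)&(abs(L[...,1])<.035)&(abs(P[...,2]-.032)<.003); print("case",np.percentile(L[m],[.5,99.5],axis=0),np.median(P[m][:,2]))
E
```

```text
0.006752372435834502 38.94027650356293 [ 0.46390442 -0.14305745  0.03145905] [ 3.11867999 -1.09478156 -0.70462797]
False -0.016672725523978877 -0.01742554269312193 0.03250467289190159 18.879124071595523 [18.87609387  1.28461963 -6.67596822] 0.007153715093217779 22.4333
case [[-0.03423812 -0.02719821]
 [ 0.00817131  0.03134103]] 0.032706209121851376
```

View pics/pull.png

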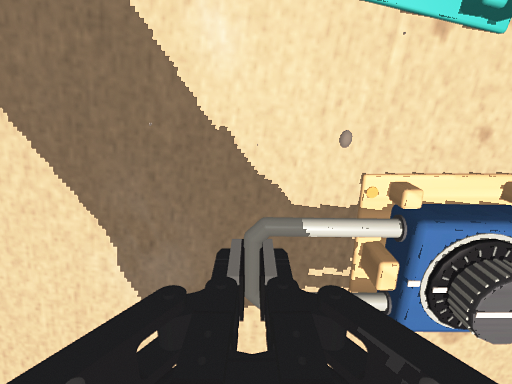

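The shackle is out, with the fingers on the bar at (255,265). The TCP moved 17 mm, the case shifted about 1.5 mm and 19 N is held against the stop. There is about 6 N of upward pull on the bar, so I'll ease that off and check that the case is flat.

```bash
python3 - <<'E'
from h import *
ax=np.array([np.cos(NY),np.sin(NY),0]); b=np.array([*nest(-.0868,.0028),.031])
def fit(im,d,K,R,pp):
    h=cv2.cvtColor(im,cv2.COLOR_RGB2HSV); v,u=np.indices(d.shape); P=(np.stack([u*1.,v,np.ones_like(d)],-1)@np.linalg.inv(K).T*d[...,None])@R.T+pp
    c,s_=np.cos(NY),np.sin(NY); L=(P[...,:2]-N)@np.array([[c,-s_],[s_,c]])
    m=(cv2.inRange(h,(105,120,30),(125,255,255))>0)&(abs(L[...,0])<.032)&(abs(L[...,1])<.03)&(abs(P[...,2]-.032)<.004)
    A=np.c_[L[m],np.ones(m.sum())]; print("tilt x,y, z0",np.linalg.lstsq(A,P[m][:,2],rcond=None)[0].round(4),m.sum())
for f in('w_seat','w_pull'):
    z=np.load(f+'.npz'); fit(*[z[k] for k in('im','d','K','R','p')])
q=b-.026*ax; 
for z in(.0295,.028):
    move_l([*q[:2],z],feed=.02); sleep(.3); s=sense(); print(z,(s['position']-b)@ax,s['position'][2],s['wrist_force'],s['finger_gap'],s['time_s'])
fit(*shot("wrist"))
E
```

```text
tilt x,y, z0 [ 0.0045 -0.001   0.0324] 2204
tilt x,y, z0 [-0.0145 -0.0064  0.0324] 3056
0.0295 -0.017444342650707555 0.0316003508644649 [17.7114089   1.22100698  1.32991561] 0.00730379737344532 23.0333
0.028 -0.017389153566307568 0.030252344076602204 [17.25440011  0.54891699  3.07124831] 0.007422622475860898 23.5833
tilt x,y, z0 [ 0.0114 -0.0079  0.0332] 2953
```

```bash
python3 - <<'E'
from h import *
ax=np.array([np.cos(NY),np.sin(NY),0]); b=np.array([*nest(-.0868,.0028),.031]); q=b-.026*ax
move_l([*q[:2],.0292],feed=.02); sleep(.3); s=sense(); print((s['position']-b)@ax,s['position'][2],s['wrist_force'],s['finger_gap'],s['time_s'])
im,d,K,R,pp=shot("wrist")
h=cv2.cvtColor(im,cv2.COLOR_RGB2HSV); v,u=np.indices(d.shape); P=(np.stack([u*1.,v,np.ones_like(d)],-1)@np.linalg.inv(K).T*d[...,None])@R.T+pp
c,s_=np.cos(NY),np.sin(NY); L=(P[...,:2]-N)@np.array([[c,-s_],[s_,c]])
m=(cv2.inRange(h,(105,120,30),(125,255,255))>0)&(abs(L[...,0])<.032)&(abs(L[...,1])<.03)&(abs(P[...,2]-.032)<.004)
t=np.linalg.lstsq(np.c_[L[m],np.ones(m.sum())],P[m][:,2],rcond=None)[0]; print(t)
if abs(s['wrist_force'][2])<3 and abs(t[2]-.0324)<.0012 and abs(t[0])<.015: print(finish_job())
E
```

```text
-0.017463823110765005 0.03138694270396576 [19.12081196  1.22167691  1.42472363] 0.006828130265179649 24.1833
[-0.00187117 -0.00695378  0.03273494]
the job is handed in; nothing more can be done
None
```

The job is handed in at 24 s: the blue padlock measured flat in the wooden nest, its dial line clicked in at the mark, and the fingers still hold the shackle pulled to its stop at about 19 N; I kept clear of the jar, stamp and tile but took no final picture of them.

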